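# Stock the pipe unions in the plumbing spares case

### The job

Stock the plumbing spares case for the aquarium: lift the clear flap over its lower tier by the black tab, fold it back past upright and leave it open, then pick out the three pipe unions (the white fittings with a ribbed nut round the middle) from the fittings on the bench and stand each one upright, fully down, in the round well of its size: the small union in the small well, the medium in the medium, the large in the large. Leave the glass sample jar standing where it is.

Things in the scene. Friction and masses are not known exactly. Their poses are not given: they have to be found in the camera images.
- union_small: Loose white PVC pipe union standing upright, 54 mm tall, 25 to 160 g: round collar foot 32 mm across, 10 mm high; above it a ribbed nut 42 mm across, 22 mm high; above that a smooth round open pipe socket 28 mm across, 22 mm high, a good place to grip. Origin: centre of its underside, z up. It belongs in the small well.
- union_medium: Loose white PVC pipe union standing upright, 60 mm tall, 25 to 160 g: round collar foot 42 mm across, 10 mm high; above it a ribbed nut 55 mm across, 26 mm high; above that a smooth round open pipe socket 38 mm across, 24 mm high, a good place to grip. Origin: centre of its underside, z up. It belongs in the medium well.
- union_large: Loose white PVC pipe union standing upright, 66 mm tall, 25 to 160 g: round collar foot 52 mm across, 10 mm high; above it a ribbed nut 68 mm across, 30 mm high; above that a smooth round open pipe socket 48 mm across, 26 mm high, a good place to grip. Origin: centre of its underside, z up. It belongs in the large well.
- well_small: Grey insert block, 110 x 104 x 26 mm, fixed in the case's lower tier, with one round well 58 mm across and 20 mm deep, open at the top (black floor). The three blocks are alike outside and stand in a row along the hinge in any order. Origin: centre of its underside, on the well's axis; well floor 6 mm, top 26 mm above it. x points to the hinge, y along it, z up.
- well_medium: Grey insert block, 110 x 104 x 26 mm, fixed in the case's lower tier, with one round well 72 mm across and 20 mm deep, open at the top (black floor). The three blocks are alike outside and stand in a row along the hinge in any order. Origin: centre of its underside, on the well's axis; well floor 6 mm, top 26 mm above it. x points to the hinge, y along it, z up.
- well_large: Grey insert block, 110 x 104 x 26 mm, fixed in the case's lower tier, with one round well 86 mm across and 20 mm deep, open at the top (black floor). The three blocks are alike outside and stand in a row along the hinge in any order. Origin: centre of its underside, on the well's axis; well floor 6 mm, top 26 mm above it. x points to the hinge, y along it, z up.
- flap (a joint): Hinge of the case's clear flap, rad: 0 lies shut over the lower tier, 1.57 stands upright, 1.9 is its stop, leaning back. The flap is a clear plate 330 mm wide (along the hinge), 132 mm from hinge to front edge, 4 mm thick, 0.2 kg. The hinge is stiff (0.25 N m): the flap stays where it is left. It starts shut or slightly raised.
- flap_tab (a point): Grip point on the flap's black pull tab, mid front edge, in the flap's plane, 160 mm from the hinge line. The tab is 18 mm wide (along the hinge), 10 mm thick and sticks out 42 mm past the flap's edge; this point is 28 mm past it, clear of the case's front wall. Pinched by its sides it pivots in the fingers as the flap swings. y along the hinge; shut, x points to the hinge, z up.
- flap_hinge (a point): Middle of the flap's hinge line, fixed on the grey case (330 mm wide, walls 86 mm high), 89 mm above the bench. y along the hinge, x from the tab side to the back of the case, z up. The lower tier lies on the tab side, 116 mm deep inside, well centres 66 mm from the hinge line; the upper tier behind holds small stock. Keep a wide gripper's long side along the hinge.
- jar: Small closed glass sample jar with a black cap standing among the fittings, 38 mm across, 60 mm tall. Origin: centre of its underside, z up. A bystander.

How it is judged:
By the outcome, as a careful person would: the job done as asked, in the order asked, and still so for the second after the job is handed in, with the robot touching nothing.
It also fails if it takes over 128 s, if anything falls off the work surface, if the arm or the gripper's body presses on something with over 40 N, if the wrist force passes 120 N, or if a joint passes its speed limit or range.

### The arm

A 6-joint arm with a two-finger parallel gripper is mounted at the origin on the work surface. World frame = base frame: x ahead of the robot, y to its left, z up, the work surface at z = 0. Lengths are in m, angles in degrees, forces in N, time in s.
With the tool pointing down it reaches from about 0.325 to 0.85 m from the base axis. Payload 15.5 kg.
Tool frame: the origin (TCP) lies midway between the tips of the shut fingers; the grasp point (between the pads) lies 19 mm behind it; y points along the fingers, x is the direction in which the jaws open and shut, and the axes are right-handed (so a half turn about y gives the same grasp; the last joint's range is limited). The gripper opens to 91 mm and grips with 3 to 60 N. Pads are 32 mm wide; open, the fingers measure 118 mm over their backs; the gripper's body (76 mm by 178 mm) begins 60 mm behind the grasp point.
Start: joints at [66.664, 28.281, 77.091, -0, 74.628, -5.472], TCP at [0.192, 0.595, 0.183] pointing down, gripper open.
Joint ranges: [-166.48, 166.48], [-47.26, 123.95], [12.59, 153.08], [-70.14, 250.14], [6.76, 159.57], [-176.63, 176.63]. Speed limits (degrees/s): [108.29, 108.29, 147.25, 172.46, 172.46, 172.46].

### API

Orientations are given as a 3x3 rotation matrix whose columns are the frame's x, y, z axes.
In Python, from bench import ctrl gives the robot as it stands. The module is installed in compiled form; this text tells all that it offers. Calls block until the motion is done:
- ctrl.goto(position, orientation): joint-space move of the TCP to a pose.
- ctrl.move_l(position, vel=0.15, ori=None, contact_N=None): straight line of the TCP; ori=None keeps the orientation; vel is the mean speed in m/s. With contact_N (N) it stops when the force on the tool has changed by that much, and returns True; else False.
- ctrl.movej(angles): joint-space move.
- ctrl.command_gripper(opening): opening from 0.0 (shut) to 1.0 (fully open); the grip force is fixed at half the most; returns when the fingers have stopped.
- ctrl.sleep(seconds).
- ctrl.ik(position, orientation): joint angles nearest the present ones, or None.
- ctrl.read_camera(name): name is "side" or "top"; returns the picture (384x512x3 uint8, blue, green, red); there is no depth.
- ctrl.camera_params(name): a dict with "fx", "fy", "cx", "cy" (pixels), "D" ([k1, k2, p1, p2, k3] as OpenCV has them; the pictures are not rectified), "pose" (4x4, takes a point from camera to world coordinates). Camera axes: x right, y up, looking along -z (the intrinsics and any distortion apply to the point x, -y, -z); pixel columns grow to the right and rows downward; lengths in m; the calibration is good to about 2 mm. A picture is of the moment at which its call begins. camera_params takes no time and is no camera call.
A pose or a line that the arm cannot do raises ctrl.MotionError and nothing moves.
- ctrl.sign_off(): hands the job in, once; it reports no verdict.
Readings, each from a call of its own:
- ctrl.current_t(): time.
- ctrl.current_q(): joint angles.
- ctrl.current_dq(): joint speeds.
- ctrl.current_effort(): joint torques, N m.
- ctrl.current_tool_pos(): TCP position.
- ctrl.current_eef_rot(): TCP orientation.
- ctrl.current_contact_force(): force on the tool from outside, world axes, zero at the start.
- ctrl.current_wrist_torque(): the same for the moment, N m.
- ctrl.current_grip_width(): opening from 0.0 (shut) to 1.0 (fully open).
Only numpy, scipy, OpenCV 4.12 (cv2) and the standard library are available. Lean on these libraries where they do the work, as an engineer would, in place of code of your own. Each camera call takes 0.05 s, during which the arm holds its last target. There are 200 camera calls.

## Working session

There is one attempt and no reset: what is moved stays moved. The work goes in short steps, each a Python script; the robot and the scene stay as the last script left them, time stands still between calls to the robot, and variables do not carry over. Pictures are saved under pics/ and viewed, about 12 in all and at most 16, crops included, and the job is handed in when it is done.

```bash
mkdir -p pics; cat > h.py <<'E'
import numpy as np, cv2
from bench import ctrl
def snap(cam,name,crop=None,scale=1):
    im=np.ascontiguousarray(ctrl.read_camera(cam)); o=im
    if crop: o=im[crop[1]:crop[3],crop[0]:crop[2]]
    if scale!=1: o=cv2.resize(o,None,fx=scale,fy=scale,interpolation=cv2.INTER_CUBIC)
    cv2.imwrite(f'pics/{name}.png',o); return im
def ray(cam,uv):
    p=ctrl.camera_params(cam); K=np.array([[p['fx'],0,p['cx']],[0,p['fy'],p['cy']],[0,0,1]])
    n=cv2.undistortPoints(np.float64([[uv]]),K,np.float64(p['D']))[0,0]
    T=np.array(p['pose']); d=T[:3,:3]@np.array([n[0],-n[1],-1.]); return T[:3,3],d
def onz(cam,uv,z):
    o,d=ray(cam,uv); return o+d*(z-o[2])/d[2]
def proj(cam,P):
    p=ctrl.camera_params(cam); K=np.array([[p['fx'],0,p['cx']],[0,p['fy'],p['cy']],[0,0,1]])
    T=np.array(p['pose']); c=(np.atleast_2d(P)-T[:3,3])@T[:3,:3]
    return cv2.projectPoints(c*[1,-1,-1],np.zeros(3),np.zeros(3),K,np.float64(p['D']))[0][:,0]
def tri(uvt,uvs):
    (a,d),(b,e)=ray('top',uvt),ray('side',uvs)
    s=np.linalg.lstsq(np.stack([d,-e],1),b-a,rcond=None)[0]
    p,q=a+d*s[0],b+e*s[1]; return (p+q)/2,np.linalg.norm(p-q)
E
python3 - <<'E'
from h import *
for c in('top','side'):
    snap(c,c+'0',scale=1.5); p=ctrl.camera_params(c); print(c,p['fx'],p['D'],np.round(p['pose'],3).tolist())
print(ctrl.current_t(),ctrl.current_tool_pos(),np.round(ctrl.current_eef_rot(),3).tolist(),ctrl.current_grip_width())
E
```

```text
top 406.1860920701627 [-0.00372383  0.          0.          0.          0.        ] [[-0.002, 0.999, -0.054, 0.483], [-1.0, -0.003, -0.005, -0.002], [-0.005, 0.054, 0.999, 0.918], [0.0, 0.0, 0.0, 1.0]]
side 436.92082041024395 [0.00596225 0.         0.         0.         0.        ] [[0.81, 0.418, -0.412, 0.122], [-0.586, 0.598, -0.547, -0.554], [0.018, 0.684, 0.729, 0.868], [0.0, 0.0, 0.0, 1.0]]
0.1 [0.19157935 0.59453471 0.18281468] [[0.307, -0.0, -0.952], [0.952, -0.001, 0.307], [-0.001, -1.0, 0.0]] 0.9998933532753554
```

View pics/top0.png

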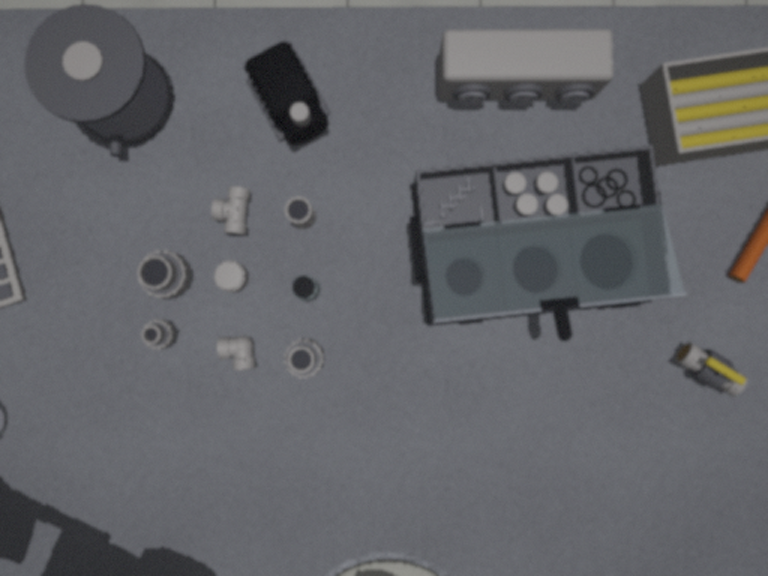

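View pics/side0.png

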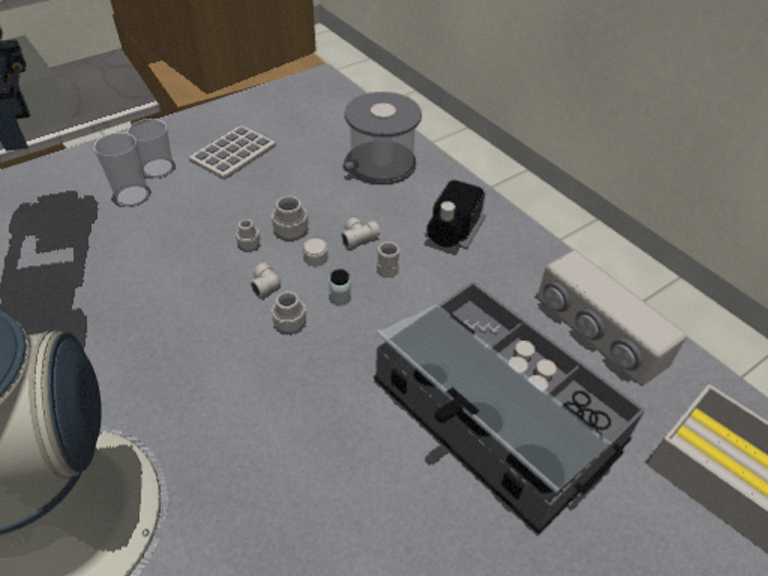

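Top view (1.5x): the unions are large (160,272), medium (303,358) and small (157,334). The decoy is a plain coupling at (299,211) and the jar is at (305,288). The case's wells, left to right, are small (464,276), medium (535,269) and large (606,261), with the tab near (562,320) and the flap slightly raised. Next I zoom in for pixel-accurate points.

```bash
python3 - <<'E'
from h import *
t=snap('top','tc',(265,90,465,235),4); s=snap('side','sc',(240,180,440,360),3.33)
# blobs, bright, in fitting area, both views
for c,im,box in(('top',t,(80,110,225,260)),('side',s,(145,120,280,235))):
    x0,y0,x1,y1=box; g=cv2.cvtColor(im,cv2.COLOR_BGR2GRAY)[y0:y1,x0:x1]
    m=(g>125).astype(np.uint8)
    cs,_=cv2.findContours(m,cv2.RETR_EXTERNAL,cv2.CHAIN_APPROX_NONE)
    for k in cs:
        if cv2.contourArea(k)>60:
            (u,v),r=cv2.minEnclosingCircle(k); print(c,np.round([u+x0,v+y0,r],1),cv2.contourArea(k),np.array(cv2.boundingRect(k))+[x0,y0,0,0])
v=np.hstack([cv2.resize(t[110:260,80:225],None,fx=2.7,fy=2.7,interpolation=3),cv2.resize(s[120:230,145:285],(392,405),interpolation=3)])
cv2.imwrite('pics/fit.png',v)
E
```

```text
top [155.  236.   12.8] 223.0 [144 227  23  20]
top [152.  183.4   9.8] 264.0 [143 174  19  19]
top [155.9 138.9  15.2] 290.0 [141 124  22  31]
side [212. 177.  88.] 14768.5 [145 120 135 115]
```

View pics/tc.png

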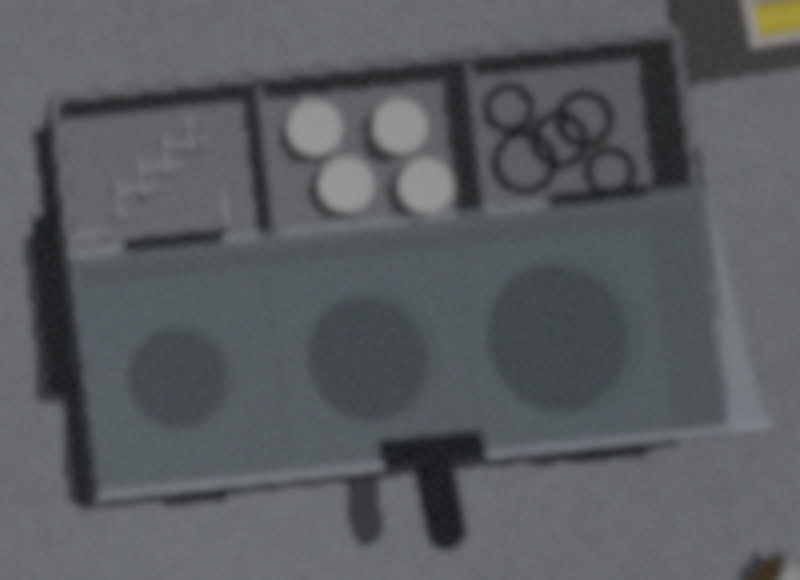

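View pics/sc.png

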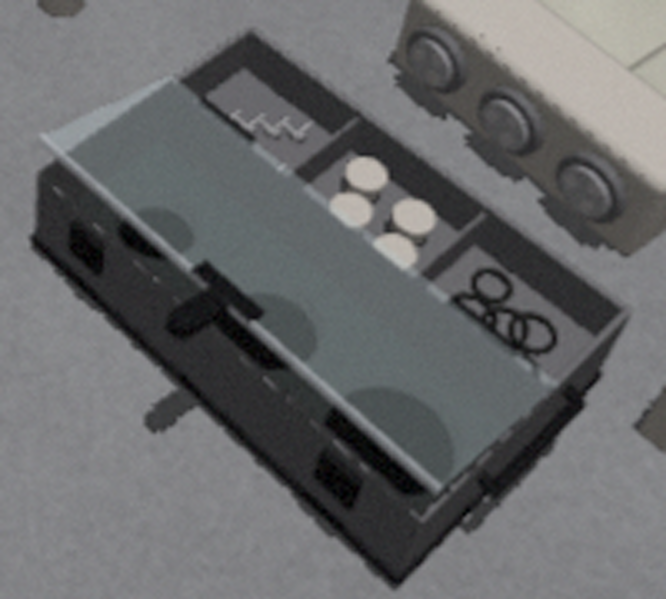

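View pics/fit.png

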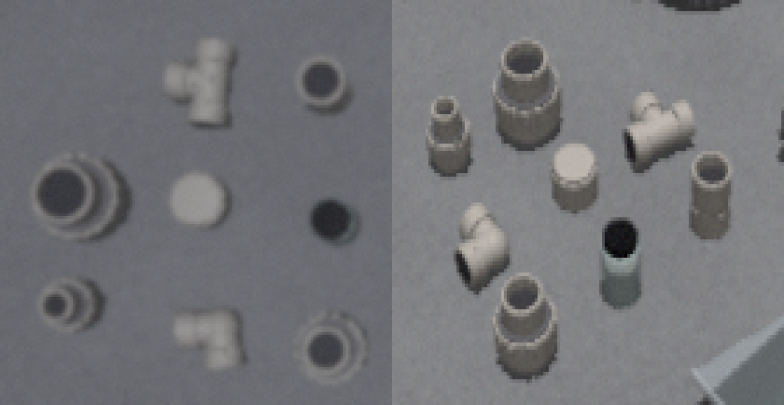

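```bash
python3 - <<'E'
from h import *
T=lambda x,y:(x/4+265-.4,y/4+90-.4); S=lambda x,y:(x/3.33+240-.35,y/3.33+180-.35)
for n,a,b,h in(('L',(62,191),(132,57),.066),('M',(325,350),(129,292),.06),('S',(56,304),(53,106),.054)):
    t=(a[0]/2.7+79.7,a[1]/2.7+109.7); s=(b[0]/2.8+144.7,b[1]/3.68+119.7)
    print(n,np.round(tri(t,s),4) if 0 else (np.round(tri(t,s)[0],4),round(tri(t,s)[1],4)),np.round(onz('top',t,h),4),np.round(onz('side',s,h),4))
for n,a,b in(('frontL',(90,497),(42,138)),('frontR',(770,427),(438,490)),('hingeL',(70,257),(175,82)),('hingeR',(703,190),(553,384)),('tabtip',(447,545),(178,328)),('backL',(55,103),(250,32)),('backR',(682,38),(628,315))):
    p,e=tri(T(*a),S(*b)); print(n,np.round(p,4),round(e,4))
for n,a,z in(('ws',(178,378),.006),('wm',(368,358),.006),('wl',(558,338),.006)): print(n,np.round(onz('top',T(*a),z),4),np.round(onz('top',T(*a),.006+.01),4))
E
```

```text
L (array([0.5566, 0.3272, 0.0649]), np.float64(0.0011)) [0.557  0.3265 0.066 ] [0.5556 0.3265 0.066 ]
M (array([0.4324, 0.1214, 0.0588]), np.float64(0.0005)) [0.4327 0.1211 0.06  ] [0.4317 0.1205 0.06  ]
S (array([0.4686, 0.3346, 0.0534]), np.float64(0.0004)) [0.4688 0.3343 0.054 ] [0.4682 0.3341 0.054 ]
frontL [ 0.4872 -0.0595  0.1148] 0.0039
frontR [ 0.5188 -0.391   0.1213] 0.0006
hingeL [ 0.6111 -0.0521  0.0836] 0.0037
hingeR [ 0.6426 -0.3763  0.0888] 0.0002
tabtip [ 0.4631 -0.2312  0.1273] 0.0029
backL [ 0.6915 -0.0443  0.0807] 0.0016
backR [ 0.7233 -0.3699  0.0836] 0.0001
ws [ 0.5526 -0.116   0.006 ] [ 0.5519 -0.1147  0.016 ]
wm [ 0.5636 -0.2229  0.006 ] [ 0.5627 -0.2205  0.016 ]
wl [ 0.5746 -0.3299  0.006 ] [ 0.5736 -0.3263  0.016 ]
```

Geometry is consistent: hinge middle is about (0.629, -0.214), its yaw is 5.5°, and the flap sits at about 0.22 rad. Now I open the flap.

```bash
cat >> h.py <<'E'
YH=np.array([-.0967,.9953,0]); YH/=np.linalg.norm(YH); XH=np.array([YH[1],-YH[0],0]); Z=np.array([0,0,1.])
R=np.stack([YH,-Z,np.cross(YH,-Z)],1)
H=np.array([.6293,-.214,.089])
tabpt=lambda th,r=.16:H+r*(-np.cos(th)*XH+np.sin(th)*Z)
E
python3 - <<'E'
from h import *
p=tabpt(.22)-.019*Z
print(p,ctrl.ik(p,R))
ctrl.goto(p+.08*Z,R); print(ctrl.current_t())
print(ctrl.move_l(p,vel=.12,contact_N=6),ctrl.current_tool_pos())
ctrl.command_gripper(0.0); print(ctrl.current_grip_width()*91,ctrl.current_contact_force(),ctrl.current_t())
snap('side','grip',(240,120,440,300),3); 
E
```

```text
[ 0.47388818 -0.22909929  0.10491674] [-3.23028070e+01  2.59426749e+01  9.63620546e+01 -2.54444375e-14
  5.76952705e+01 -1.27852055e+02]
3.25
False [ 0.47427954 -0.22924281  0.10545081]
0.3236337726680338 [-0.82434082  0.48870484  0.35906946] 5.4333
```

View pics/grip.png

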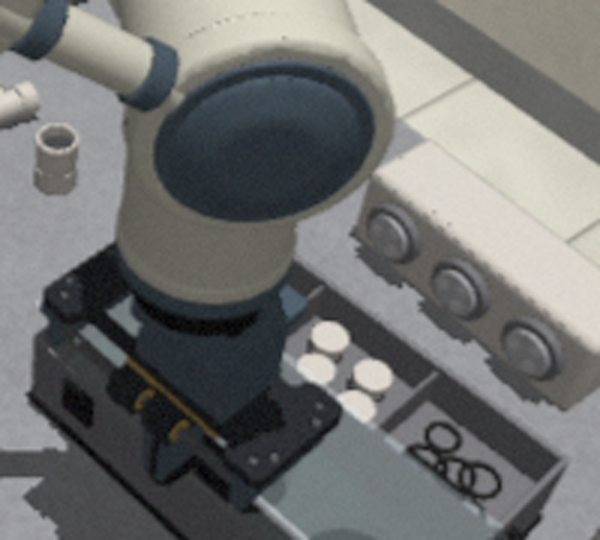

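The fingers shut on nothing, so the tab was missed. I back off and look.

```bash
python3 - <<'E'
from h import *
ctrl.command_gripper(1.0)
p=ctrl.current_tool_pos(); ctrl.move_l(p+.1*Z,vel=.2); ctrl.move_l(p+.1*Z+[0,.33,0.0],vel=.4)
t=snap('top','t2'); s=snap('side','s2')
a=cv2.resize(t[90:235,265:445],None,fx=2.2,fy=2.2,interpolation=3); b=cv2.resize(s[180:360,240:420],(int(180*1.77),319),interpolation=3)
cv2.imwrite('pics/m2.png',np.hstack([a,b])); print(a.shape,ctrl.current_t())
E
```

```text
(319, 396, 3) 8.7
```

View pics/m2.png

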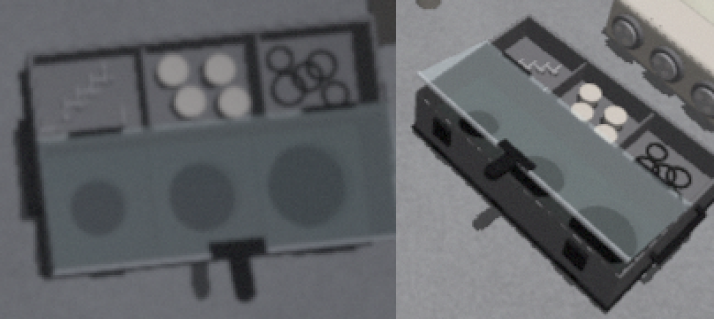

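```bash
python3 - <<'E'
from h import *
s=cv2.imread('pics/s2.png'); t=cv2.imread('pics/t2.png')
for im,c,o,f in((t,'top',(340,180),8),(s,'side',(265,235),8)):
    crop=cv2.resize(im[o[1]:o[1]+50,o[0]:o[0]+50],None,fx=f,fy=f,interpolation=3)
    for P,col in((tabpt(.22),(0,0,255)),(tabpt(.22,.132),(0,255,0)),(tabpt(.22,.174),(255,0,0)),(tabpt(0),(0,255,255)),(tabpt(.12),(255,255,255))):
        q=(proj(c,P)[0]-o+.5)*f; print(c,np.round(q/f+o,1)); cv2.circle(crop,tuple(int(v) for v in q),4,col,-1)
    globals()[c]=crop
cv2.imwrite('pics/tabchk.png',np.hstack([top,side]))
E
```

```text
top [375.6 220.1]
top [373.1 206.3]
top [376.9 227.2]
top [370.9 221.8]
top [373.5 221.4]
side [296.3 276.2]
side [305.6 270.2]
side [291.5 279.3]
side [293.5 286.6]
side [294.7 281.2]
```

View pics/tabchk.png

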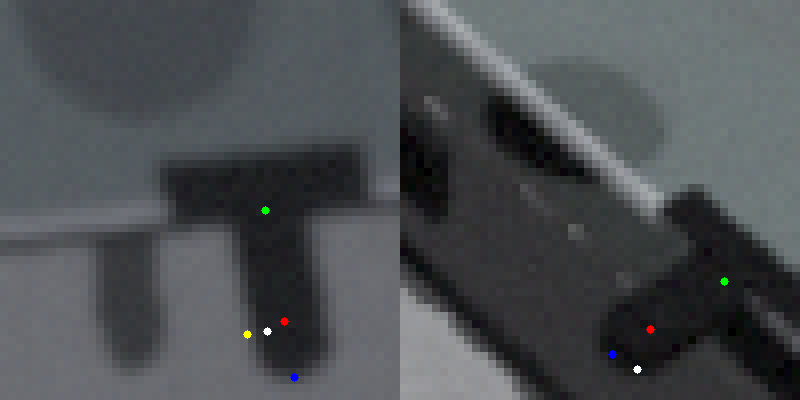

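```bash
python3 - <<'E'
from h import *
g=cv2.imread('pics/grip.png')
o=np.array((270,225)); im=g[(o[1]-120)*3:(o[1]-120)*3+180,(o[0]-240)*3:(o[0]-240)*3+210]
im=cv2.resize(im,None,fx=3,fy=3,interpolation=3); im=cv2.convertScaleAbs(im,alpha=1.8)
b=im.copy()
tcp=np.array([ 0.47428,-0.22924,.10545])
for P,col in((tcp,(0,0,255)),(tcp+.019*Z,(0,255,0)),(tcp+.079*Z,(255,0,0)),(tabpt(.22,.174),(0,255,255))):
    q=(proj('side',P)[0]-o+.5)*9; cv2.circle(b,tuple(int(v) for v in q),4,col,-1)
cv2.imwrite('pics/gz.png',cv2.resize(np.vstack([im,b]),None,fx=.55,fy=.55)); 
print(np.round(ctrl.current_eef_rot(),3).tolist(),ctrl.current_tool_pos(),ctrl.current_grip_width())
E
```

```text
[[-0.095, -0.0, -0.995], [0.995, -0.0, -0.095], [-0.0, -1.0, 0.0]] [0.47382221 0.09957327 0.20465579] 0.9982292359600876
```

View pics/gz.png

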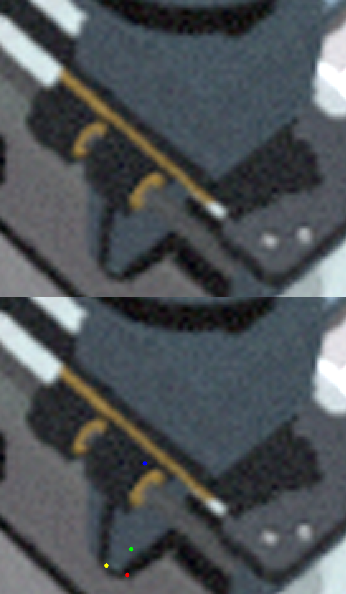

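```bash
python3 - <<'E'
from h import *
p=tabpt(.24)-.019*Z+.004*XH
q=p.copy(); q[2]=.2; ctrl.move_l(q,vel=.35); print(ctrl.move_l(p,vel=.12,contact_N=6),ctrl.current_tool_pos())
a=snap('side','x1')
for w in(.4,.15,0.):
    ctrl.command_gripper(w); print(w,ctrl.current_grip_width(),np.round(ctrl.current_contact_force(),2),np.round(ctrl.current_wrist_torque(),2),ctrl.current_t())
b=snap('side','x2')
c=ctrl.move_l(tabpt(.4)-.019*Z,vel=.08); print(ctrl.current_grip_width(),np.round(ctrl.current_contact_force(),2))
d=snap('side','x3')
cv2.imwrite('pics/x.png',np.hstack([cv2.convertScaleAbs(cv2.resize(i[195:315,240:330],None,fx=2.9,fy=2.9,interpolation=3),alpha=1.7) for i in(a,b,d)]))
E
```

```text
False [ 0.47904337 -0.22861723  0.10863966]
0.4 0.4008652316642436 [-0.19 -0.66 -0.56] [0.02 0.03 0.03] 11.7
0.15 0.1486998414313048 [ 0.23  1.36 -0.38] [ 0.07  0.01 -0.02] 12.2417
0.0 0.005376145017593335 [-0.22 -0.37  0.81] [ 0.03  0.03 -0.02] 12.6417
0.0035482953296844424 [-0.17  0.08  0.81]
```

View pics/x.png

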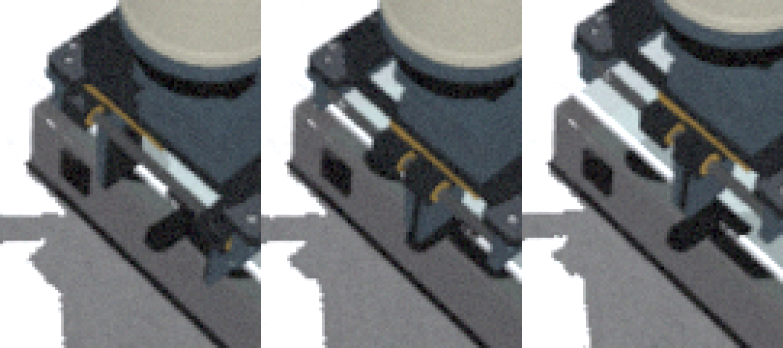

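Shutting closed on nothing again with no contact force. The tab is therefore probably lower than I triangulated, so I probe by gripping deeper.

```bash
python3 - <<'E'
from h import *
c=ctrl.current_tool_pos(); ctrl.move_l([c[0],c[1],.165],vel=.2); ctrl.command_gripper(.7)
for z in(.094,.080):
    p=H-.158*XH; p[2]=z
    print(ctrl.move_l(p,vel=.12,contact_N=6),ctrl.current_tool_pos())
    ctrl.command_gripper(0.); w=ctrl.current_grip_width(); print(z,w,np.round(ctrl.current_contact_force(),2),ctrl.current_t())
    if w>.05: break
    ctrl.command_gripper(.7)
E
```

```text
False [ 0.47247093 -0.22951926  0.09451582]
0.094 0.19324023010057695 [-0.53 -3.32 -0.45] 16.0917
```

```bash
python3 - <<'E'
from h import *
p0=ctrl.current_tool_pos(); t0=.06
for th in(.15,.3,.45,.6):
    p=p0+tabpt(th)-tabpt(t0); ctrl.move_l(p,vel=.08)
    f=ctrl.current_contact_force(); print(th,'rad',round(f@(-np.cos(th)*XH+np.sin(th)*Z),2),'tan',round(f@(np.sin(th)*XH+np.cos(th)*Z),2),'y',round(f@YH,2),round(ctrl.current_grip_width(),3))
t=snap('top','t3'); s=snap('side','s3'); print(ctrl.current_tool_pos(),ctrl.current_t())
a=cv2.resize(t[90:235,265:445],None,fx=2.2,fy=2.2,interpolation=3); b=cv2.resize(s[140:320,230:440],(400,319),interpolation=3)
cv2.imwrite('pics/m3.png',np.hstack([a,b]))
E
```

```text
0.15 rad -13.65 tan -2.92 y 2.52 0.19
0.3 rad -28.09 tan -4.8 y 4.84 0.188
0.45 rad -32.41 tan -5.85 y 2.7 0.187
0.6 rad -27.89 tan -4.73 y 0.14 0.182
[ 0.50206766 -0.22649016  0.17440324] 17.875
```

View pics/m3.png

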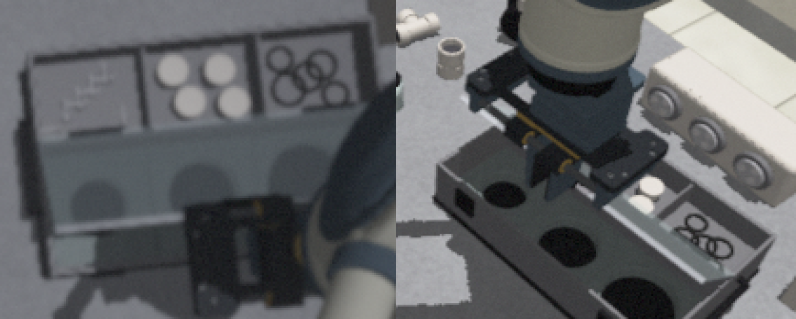

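```bash
python3 - <<'E'
from h import *
p,e=tri((290-.3,195.5-.3),(266.2-.3,194.7-.3)); print('cornerL',p,e)
d=p-H; print('x,y,z rel hinge',d@XH,d@YH,d[2],'th',np.arctan2(d[2],-d@XH),np.hypot(d[2],d@XH))
# right corner: ray of side intersected with plane YH = -165 rel. H
o,r=ray('side',(402.4,294.9)); k=((H-.165*YH-o)@YH)/(r@YH); q=o+k*r-H; print('R',q@XH,q@YH,q[2],np.arctan2(q[2],-q@XH),np.hypot(q[2],q@XH))
tcp=ctrl.current_tool_pos(); d=tcp+.019*Z-H; print('grasp',d@XH,d@YH,d[2],np.arctan2(d[2],-d@XH),np.hypot(d[2],d@XH)); print(ctrl.current_contact_force())
E
```

```text
cornerL [ 0.52120919 -0.05998397  0.18141814] 0.0048308660673696685
x,y,z rel hinge -0.09269068832978805 0.1637467491005478 0.09241814148000446 th 0.7839258043904926 0.1308918506923484
R -0.033915298952356884 -0.165 0.038847744202946205 0.8530823975360046 0.05156931968414243
grasp -0.1278438763162833 -0.00012809190835970217 0.10440323608315585 0.6848090631064324 0.1650578456669307
[ 20.6882021    2.2460967  -21.01255056]
```

Triangulated flap corner: θ is about 0.78 at radius 131 mm, so the hinge model fits and the flap started near 0.22. I continue the arc with a radial force correction.

```bash
python3 - <<'E'
from h import *
print(proj('side',[.47904,-.22862,.10864]), 'obs tips mid 294.3 276')
p1=ctrl.current_tool_pos(); off=0
for th in np.arange(.78,1.86,.12):
    er=-np.cos(th)*XH+np.sin(th)*Z
    f=ctrl.current_contact_force(); off+=np.clip((f@er)*.00025,-.006,.006)
    ctrl.move_l(p1+tabpt(th)-tabpt(.78)+off*er,vel=.08)
    f=ctrl.current_contact_force(); print(round(th,2),'rad',round(f@er,1),'tan',round(f@(np.sin(th)*XH+np.cos(th)*Z),1),'off',round(off,4),round(ctrl.current_grip_width(),3))
    if ctrl.current_grip_width()<.1 or np.linalg.norm(f)>60: break
t=snap('top','t4'); s=snap('side','s4'); print(ctrl.current_tool_pos(),ctrl.current_t())
a=cv2.resize(t[90:235,265:445],None,fx=2.2,fy=2.2,interpolation=3); b=cv2.resize(s[100:320,230:440],(400,319),interpolation=3)
cv2.imwrite('pics/m4.png',np.hstack([a,b]))
E
```

```text
[[296.97340981 278.35560989]] obs tips mid 294.3 276
0.78 rad 6.6 tan -2.4 off -0.006 0.188
0.9 rad -10.9 tan 0.3 off -0.0044 0.186
1.02 rad 18.8 tan -0.1 off -0.0071 0.189
1.14 rad -18.9 tan 1.3 off -0.0025 0.187
1.26 rad 24.8 tan 0.7 off -0.0071 0.186
1.38 rad -17.6 tan 0.7 off -0.0011 0.18
1.5 rad 19.9 tan -0.7 off -0.0055 0.186
1.62 rad -17.1 tan 1.0 off -0.0005 0.187
1.74 rad 12.8 tan 0.8 off -0.0048 0.183
1.86 rad -1.7 tan -0.3 off -0.0015 0.183
[ 0.66078696 -0.21024811  0.21475085] 21.7333
```

View pics/m4.png

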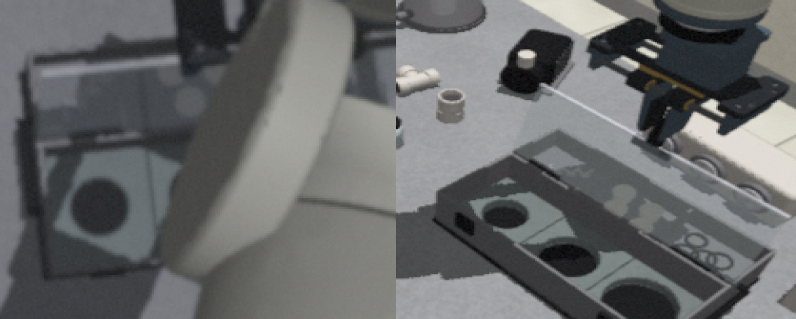

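Flap is leaning back past upright, and the wells are clear: small, medium, large from left to right. I release the tab, then pick the small union.

```bash
cat >> h.py <<'E'
def up(z,vel=.3):
    p=np.array(ctrl.current_tool_pos()); p[2]=z; ctrl.move_l(p,vel=vel)
def pick(xy,nut,w):
    "nut: z of nut top; w: socket width mm"
    ctrl.goto([*xy,nut+.10],R); ctrl.command_gripper((w+26)/91)
    c=ctrl.move_l([*xy,nut+.004],vel=.12,contact_N=5); z=ctrl.current_tool_pos()[2]
    ctrl.command_gripper(0.); g=ctrl.current_grip_width()*91
    print('pick contact',c,'z',round(z,4),'width',round(g,1),'F',np.round(ctrl.current_contact_force(),1)); return g
E
python3 - <<'E'
from h import *
ctrl.command_gripper(.5); up(.32)
g=pick((.4686,.3342),.032,28)
t=snap('top','t5'); s=snap('side','s5')
if g>20:
    up(.06,.1); print(ctrl.current_grip_width()*91); s=snap('side','s5b')
a=cv2.resize(t[90:235,265:445],None,fx=2.2,fy=2.2,interpolation=3); b=cv2.resize(s[90:250,110:311],(400,319),interpolation=3)
cv2.imwrite('pics/m5.png',np.hstack([a,b])); print(ctrl.current_t())
E
```

```text
pick contact False z 0.0366 width 0.7 F [-1.3  0.4  0.6]
27.3333
```

View pics/m5.png

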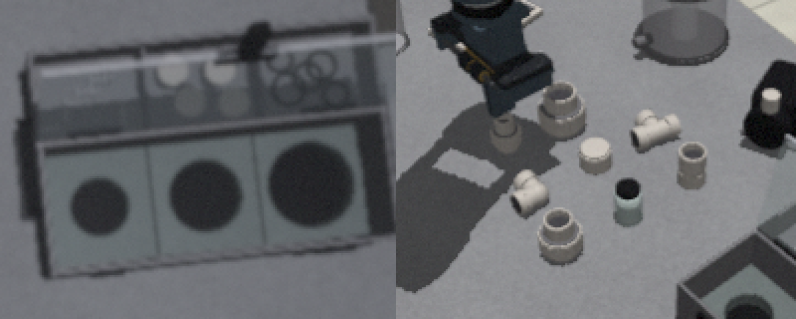

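The fingers shut just above the union, so the real tips sit higher than the reported TCP, as happened with the tab. I measure the offset from the image.

```bash
python3 - <<'E'
from h import *
tcp=np.array(ctrl.current_tool_pos()); print(tcp,np.round(ctrl.current_q(),2))
for dz in(0,.01,.02,.03): print(dz,proj('side',tcp+dz*Z),proj('top',tcp+dz*Z))
s=cv2.imread('pics/s5.png'); o=(130,110)
c=cv2.resize(s[o[1]:o[1]+60,o[0]:o[0]+70],None,fx=8,fy=8,interpolation=3)
for dz in(0,.02):
    q=(proj('side',tcp+dz*Z)[0]-o+.5)*8; cv2.circle(c,tuple(int(v) for v in q),3,(0,0,255),-1)
cv2.imwrite('pics/tip.png',c)
E
```

```text
[0.46862399 0.33420321 0.03598943] [ 29.55  34.71  92.88   0.    52.4  -66.  ]
0 [[164.61690088 153.23771467]] [[103.68349071 222.20571129]]
0.01 [[164.1431123  150.57889591]] [[101.91258859 222.28753771]]
0.02 [[163.66361479 147.88825664]] [[100.1007001  222.37125469]]
0.03 [[163.17830389 145.16521838]] [[ 98.24638654 222.45692849]]
```

View pics/tip.png

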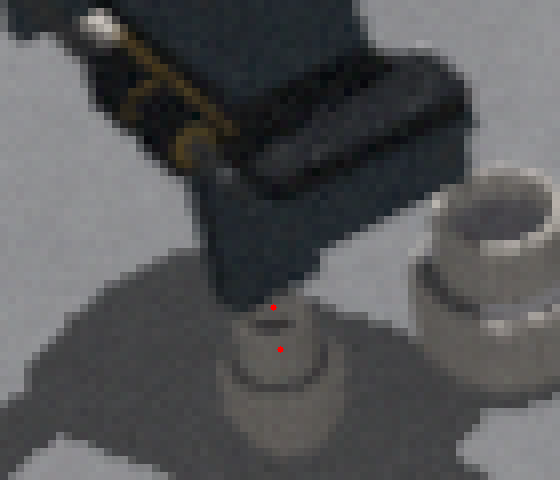

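```bash
python3 - <<'E'
from h import *
up(.07); ctrl.command_gripper(.42); ctrl.sleep(.2)
p=[.4686,.3342,.0]
c=ctrl.move_l(p,vel=.04,contact_N=4); z=ctrl.current_tool_pos()[2]; print(c,z,ctrl.current_contact_force())
up(z+.003,.05); ctrl.command_gripper(0.); print(ctrl.current_grip_width()*91,ctrl.current_t())
E
```

```text
True 0.001488560888399229 [-1.22812036 -0.21144787  8.51516214]
27.285068980237423 30.7083
```

Contact with the nut top shows the tips sit 30 mm behind the reported TCP. The small union is now gripped (27.3 mm wide). Next I measure the wells and place it.

```bash
cat >> h.py <<'E'
def place(xy,w,zb):
    "zb: TCP z at which the union's foot would be at bench level"
    p=np.array(ctrl.current_tool_pos()); up(zb+.125)
    ctrl.move_l([*xy,zb+.125],vel=.35); print('w',round(ctrl.current_grip_width()*91,1))
    ctrl.move_l([*xy,zb+.045],vel=.15)
    c=ctrl.move_l([*xy,zb+.000],vel=.04,contact_N=5); z=ctrl.current_tool_pos()[2]; print('down',c,'foot z',round(z-zb,4),np.round(ctrl.current_contact_force(),1))
    ctrl.command_gripper((w+14)/91); up(zb+.14); print('t',ctrl.current_t())
E
python3 - <<'E'
from h import *
t=cv2.imread('pics/t5.png'); g=cv2.cvtColor(t,cv2.COLOR_BGR2GRAY)
W=[]
for u,v,r in((310.5,184,15),(358.6,178.6,19),(406.4,173.6,22)):
    u0,v0=int(u)-r-1,int(v)-r-1; c=g[v0:v0+2*r+3,u0:u0+2*r+3]
    th,m=cv2.threshold(cv2.GaussianBlur(c,(3,3),0),0,255,cv2.THRESH_OTSU+cv2.THRESH_BINARY_INV)
    k=max(cv2.findContours(m,cv2.RETR_EXTERNAL,cv2.CHAIN_APPROX_NONE)[0],key=cv2.contourArea)
    (a,b),ax,_=cv2.fitEllipse(k); q=(a+u0,b+v0); P=onz('top',q,.02); d=P-H
    print(np.round(q,1),np.round(ax,1),th,np.round(P,4),'rel',np.round([d@XH,d@YH],4)); 
E
```

```text
[309.8 183.5] [25.1 25.3] 75.0 [ 0.5528 -0.1158  0.02  ] rel [-0.0667  0.1051]
[358.  178.5] [31.5 32. ] 72.0 [ 0.5638 -0.2226  0.02  ] rel [-0.066  -0.0022]
[406.  173.3] [37.3 38.2] 67.0 [ 0.5749 -0.329   0.02  ] rel [-0.0652 -0.1092]
```

```bash
cat >> h.py <<'E'
WELL={k:(H-.066*XH+y*YH)[:2] for k,y in dict(S=.1045,M=-.0015,L=-.1075).items()}
E
python3 - <<'E'
from h import *
place(WELL['S'],28,.0045)
t=snap('top','t6'); s=snap('side','s6')
a=cv2.resize(t[90:235,265:445],None,fx=2.2,fy=2.2,interpolation=3); b=cv2.resize(s[160:320,230:431],(400,319),interpolation=3)
cv2.imwrite('pics/m6.png',np.hstack([a,b]))
E
```

```text
w 27.4
down True foot z 0.0107 [-0.2 -0.8  0.5]
t 35.2417
```

View pics/m6.png

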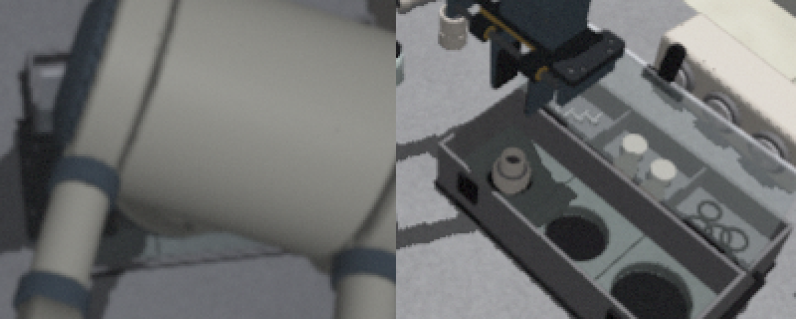

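Small union is seated upright in the small (left) well, foot at z about 0.0107, and the flap is still leaning back. Now the medium and large.

```bash
cat >> h.py <<'E'
def pick2(xy,nut,w):
    ctrl.goto([*xy,nut+.08],R); ctrl.command_gripper((w+11)/91)
    ctrl.move_l([*xy,nut-.030+.022],vel=.12,contact_N=5)
    c=ctrl.move_l([*xy,nut-.030-.004],vel=.04,contact_N=4); z=ctrl.current_tool_pos()[2]
    up(z+.003,.05); zb=ctrl.current_tool_pos()[2]; ctrl.command_gripper(0.); g=ctrl.current_grip_width()*91
    print('pick contact',c,'z',round(z,4),'zb',round(zb,4),'width',round(g,1),'F',np.round(ctrl.current_contact_force(),1)); return g,zb
E
python3 - <<'E'
from h import *
up(.16)
g,zb=pick2((.4322,.1209),.036,38)
if abs(g-38)<3: place(WELL['M'],38,zb)
E
```

```text
pick contact True z 0.0055 zb 0.0082 width 37.4 F [-0.2  0.1 -0.7]
w 37.0
down True foot z 0.0112 [-0.   0.6  0.1]
t 43.2917
```

```bash
python3 - <<'E'
from h import *
up(.17)
g,zb=pick2((.5563,.3266),.040,48)
if abs(g-48)<3:
    place(WELL['L'],48,zb); up(.25)
    ctrl.goto([.40,.30,.25],R)
    t=snap('top','t7'); s=snap('side','s7'); print(ctrl.current_t(),ctrl.current_contact_force())
    a=cv2.resize(t[85:265,120:445],(490,271),interpolation=3); b=cv2.resize(s[130:360,190:440],(310,271),interpolation=3)
    cv2.imwrite('pics/m7.png',np.hstack([a,b]))
E
```

```text
pick contact True z 0.0097 zb 0.0124 width 47.2 F [ 1.3  0.4 -0.8]
w 47.2
down True foot z 0.0111 [ 0.6 -1.2 -0. ]
t 52.9833
55.875 [-0.03496033 -0.51493327 -0.12772379]
```

View pics/m7.png

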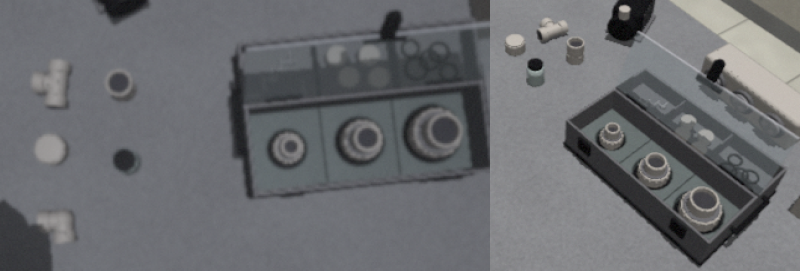

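All three unions stand upright in their wells, the flap leans back open, the jar is standing where it was, and the arm is clear.

```bash
python3 - <<'E'
from h import *
print(ctrl.sign_off(),ctrl.current_t())
E
```

```text
the job is handed in; nothing more can be done
the job is handed in; nothing more can be done
```

I opened the flap by its tab, folded it back past upright (to about 1.86 rad) and left it there. I then stood the small, medium and large unions in their matching wells and handed the job in at about 56 s.

**Last checks:**
- **Unions:** in both final views all three stand upright in the right wells. The feet stopped on contact at z of about 10.7, 11.2 and 11.1 mm, which agree with each other. The grip widths of 27 to 47 mm matched the three sockets.
- **Flap, jar and arm:** the flap still leans back, the jar stands undisturbed and the arm is clear with no contact force.

**What went wrong on the way:**
- **Missed grasps:** two closes on the tab and one on the small union shut on nothing. The fingertips were about 30 mm higher than the reported TCP. I found this by touching down on the small union's nut and used that offset for every union.
- **Force during opening:** the first part of the flap arc used a wrong starting angle, which put up to about 32 N of radial pull on the tab. Re-measuring the angle and correcting by force kept it within about 25 N for the rest.

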